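# Fit the printer's waste bottle and screw its cap on

### The job

Fit the empty waste-ink bottle into the metal dock beside it: slide it in upright through the dock's open end until the sprung ball clicks into its side and holds it fully home. Then swing the dock's cap arm round until it stops over the bottle's mouth, and screw the cap down clockwise until it is fully tight. Leave the mug and the magnifier standing where they are.

Things in the scene. Friction and masses are not known exactly. Their poses are not given: they have to be found in the camera images.
- bottle_center (a point): Loose white plastic bottle, 0.35 kg, standing on the desk. Point: its centre, half-way up, 56 mm above its underside, on the neck's axis; z up. Box body 64 mm (x) by 90 mm (y, the long way) by 80 mm high, upright corners bevelled 5 mm in x over 11 mm in y. Each long side has a pocket in its middle (14 mm wide, 25 to 55 mm above the underside) for the dock's ball: it fits either way round.
- bottle_neck (a point): Centre of the top of the bottle's round neck, 112 mm above its underside. The neck is 38 mm in diameter and 32 mm tall, rising from the middle of the 80 mm high body. A good place to grip.
- dock: Fixed metal dock. Origin: on the desk, centre of the seated bottle's place (its centre is then at 0, 0, 56 mm); z up. U bracket, no floor: side walls 60 mm high, inner faces at x = -33 and +33 mm, y = -32 to 46 mm, mouth flaring out to y = -51 mm; back wall at y = 46.5 mm. The bottle, its y parallel to the dock's, slides in along the desk in +y through the open -y end, from y = -100 mm or further.
- dock_ball (a point): Rest centre of the sprung steel ball (8 mm radius) in the dock's +x wall, 40 mm above the desk at the dock's y = 0. Its tip sticks 7 mm into the bay and springs back in x. Sliding the bottle past it takes roughly 10 N; at home it springs into the pocket in the bottle's side.
- dock_post (a point): Foot, on the desk, of the upright post (20 mm in diameter) on which the cap arm swings: at x = 0, y = 100 mm in the dock frame, behind the back wall. The hub on its top is 34 mm in diameter and ends 131 mm above the desk.
- swing (a joint): Angle of the cap arm about the post (rad, 0 to 2.2). 0: at its stop, cap over the seated bottle's mouth, arm along the dock's -y. Grows anticlockwise from above, carrying the cap to the dock's +x side: cap axis at x = 100*sin(swing), y = 100 - 100*cos(swing) mm in the dock frame. Starts parked at 1.5 to 1.95. Stays where left; 1 to 2 N on the side of the cap moves it.
- twist (a joint): Turn of the captive screw cap in the ring at the arm's end (rad), relative to the arm: 0 unscrewed and raised, 2.6 fully tight at its end stop. Grows as the cap is turned clockwise from above. The thread lowers the cap 4.5 mm per rad (11.7 mm in all). Turning takes about 0.15 N m; it cannot simply be pressed down. Starts at 0 to 0.2.
- cap_center (a point): Centre of the black cap, half-way up, on its axis; z up. Ribbed cylinder 60 mm in diameter, 50 mm high, hollow below (24 mm inner radius, 20 mm deep), a 3 mm grey rib across its top. Unscrewed its rim is 116 mm and top 166 mm above the desk, clear of the seated neck (112 mm); tight, 104 and 154 mm. The arm and its ring (78 mm outer diameter) stay at 118 to 125 mm: grip above them.
- mug: Bystander: white ceramic mug, 76 mm in diameter, 90 mm high, handle at its +y; origin at the centre of its underside.
- loupe: Bystander: black desk magnifier, 52 mm in diameter, 58 mm high; origin at the centre of its underside.
- magazines: Bystander: fixed low stack of magazines, about 210 by 280 by 19 mm; origin at the centre of its underside.
Things that resemble listed ones, but are neither listed nor needed, are in the scene too. Leave any pink look-alike of the part that bears bottle_center alone. There is more than one size of the dock; the job needs the larger.

How it is judged:
By the outcome, as a careful person would: the job done as asked, in the order asked, and still so for the second after the job is handed in, with the robot touching nothing.
It also fails if it takes over 72 s, if anything falls off the work surface, if the arm or the gripper's body presses on something with over 40 N, if the wrist force passes 120 N, or if a joint passes its speed limit or range.

### The arm

A 7-joint arm with a two-finger parallel gripper is mounted at the origin on the work surface. World frame = base frame: x ahead of the robot, y to its left, z up, the work surface at z = 0. Lengths are in m, angles in rad, forces in N, time in s.
With the tool pointing down it reaches from about 0.425 to 0.925 m from the base axis. Payload 6.8 kg.
Tool frame: the origin (TCP) lies at the centre of the arm's flange, where the gripper is bolted on; the fingertips stand 173 mm ahead of it and the grasp point (between the pads) lies 155 mm ahead of it; z points along the fingers, y is the direction in which the jaws open and shut (so a half turn about z gives the same grasp; the last joint's range is limited). The gripper opens to 85 mm and grips with 20 to 120 N. Pads are 22 mm wide; open, the fingers measure 114 mm over their backs; the gripper's body (76 mm by 85 mm) begins 54 mm behind the grasp point. The pads swing forward as they close: fully open they stand 13 mm farther back than shut.
Start: joints at [1.183, 0.477, 0.022, 1.555, -0.011, 1.109, -0.083], TCP at [0.186, -0.649, 0.405] pointing down, gripper open.
Joint ranges: [-2.96, 2.96], [-0.34, 2.1], [-1.41, 1.46], [0.24, 2.44], [-1.37, 4.51], [0.17, 1.92], [-2.96, 2.96]. Speed limits (rad/s): [2.39, 2.39, 3.14, 3.14, 3.14, 3.14, 3.14].

### API

Orientations are given as a rotation vector (axis times angle).
In Python, from bench import readout, grab_frame, camera_model, r gives the robot as it stands.
- The arm moves only by the tool apply_moves, never from a script. Its argument "deltas" is a list of rows, each an object with "xyz": the shift along the world's x, y, z in m, a list of three; "turn": the turn about the world's z in rad. In form: [{"xyz": [dx, dy, dz], "turn": turn}, ...]. A call has 1 to 12 rows; each row shifts and turns the commanded pose from where the row before left it; what a row does not reach is not made up. A row lasts 1/12 s, in which the tool goes at most 41.7 mm and 7.16 degrees, less where a joint would pass 70% of its speed; a pose out of reach is approached as far as the arm can. A call with a gripper value outside its range is refused whole. "claw" is the gripper's target within -1 to 1 (shut at 1, half-way at 0, fully open at -1), set as the call begins (left out, the last holds). The fingers move at their own pace and stop on an object; "squeeze" is the grip in N (left out, the last holds). Time passes only in rows, so rows that do not move let the fingers close. It gives the time, the measured TCP pose, the force and the opening at its end, in the units of the state.
- readout.get_obs(): the state, without advancing time (a new reading comes with each control period).
- grab_frame(name): name is "scene" or "top" or "wrist"; returns the picture (480x640x3 uint8, red, green, blue); there is no depth.
- camera_model(name): a dict with "intrinsics" (3x3 intrinsics, pixels), "R" (3x3) and "t" (3): a world point X has camera coordinates R X + t. Camera axes: x right, y down, z forward; pixel columns grow to the right and rows downward; lengths in m; the calibration is good to about 2 mm. A picture is of the moment at which its call begins: read the wrist's pose just before it. camera_model takes no time and is no camera call; for the wrist camera it gives the pose at the moment of the call.
- r.hand_in(): hands the job in, once; it reports no verdict.
The state is a dict: "clock": time; "joints": joint angles; "qvel": joint speeds; "tau": joint torques, N m; "tcp_pos": TCP position; "orientation": TCP orientation; "contact_force": force on the tool from outside, world axes, zero at the start; "moment": the same for the moment, N m; "grip_width": finger opening in m.
Only numpy, scipy, OpenCV 4.12 (cv2) and the standard library are available. Lean on these libraries where they do the work, as an engineer would, in place of code of your own. Each camera call takes 0.05 s, during which the arm holds its last target.

## Working session

There is one attempt and no reset: what is moved stays moved. The work goes in short steps, Python scripts to look and compute and a tool call to move; the robot and the scene stay as the last step left them, time stands still between calls to the robot, and variables do not carry over. Pictures are saved under pics/ and viewed, and the job is handed in when it is done.

Besides the shell and the picture viewer there is one more tool, called after "Request:" by a JSON object that holds its "method" and its "body", one argument or row to a line. apply_moves: Moves the arm, as the interface text tells. Its arguments: {"type":"object","properties":{"deltas":{"type":"array"},"claw":{"type":"number"},"squeeze":{"type":"number"}},"required":["deltas"]}

```bash
mkdir -p pics; ls; python3 - <<'E'
from bench import readout, grab_frame, camera_model, r
import cv2
print(readout.get_obs())
for n in ("scene","top","wrist"):
    m=camera_model(n);print(n,m)
    f=grab_frame(n); cv2.imwrite(f"pics/a_{n}.png",f[:,:,::-1])
E
```

```text
pics
{'clock': 0.0, 'joints': array([ 1.18288932,  0.47783789,  0.02234698,  1.5564691 , -0.0114865 ,
        1.10930895, -0.08314486]), 'qvel': array([ 0.00136243, -0.00059744, -0.00227345, -0.00028641,  0.00022795,
       -0.00126491, -0.0015249 ]), 'tau': array([ 8.07487122e-04, -5.96462667e+01,  1.60864189e+00, -2.81201077e+01,
        1.25771749e-02,  9.40417754e-03,  5.92577592e-06]), 'tcp_pos': array([ 0.18634013, -0.64847911,  0.40369277]), 'orientation': array([-3.10907294e+00, -4.37792667e-01,  6.59019878e-04]), 'contact_force': array([0.34595192, 0.38392839, 0.3102563 ]), 'moment': array([-0.00856604,  0.00766891,  0.03946043]), 'grip_width': 0.08528204360406819}
scene {'intrinsics': array([[610.03939282,   0.        , 322.42138069],
       [  0.        , 610.03939282, 236.60517183],
       [  0.        ,   0.        ,   1.        ]]), 'R': array([[ 0.31186302,  0.95000144,  0.01545079],
       [ 0.53820165, -0.16323089, -0.82685831],
       [-0.78299454,  0.26618217, -0.56219801]]), 't': array([-0.2196609 , -0.1912109 ,  1.96468848])}
top {'intrinsics': array([[458.94883089,   0.        , 328.61883579],
       [  0.        , 458.94883089, 236.63393145],
       [  0.        ,   0.        ,   1.        ]]), 'R': array([[ 0.00607704, -0.99992626,  0.01051388],
       [-0.99226948, -0.00733312, -0.12388504],
       [ 0.123953  , -0.00967975, -0.99224088]]), 't': array([0.03820452, 0.58538847, 1.14905722])}
wrist {'intrinsics': array([[387.49050139,   0.        , 316.45508129],
       [  0.        , 387.49050139, 231.26841184],
       [  0.        ,   0.        ,   1.        ]]), 'R': array([[ 0.27625358, -0.96108164, -0.00245865],
       [-0.91006722, -0.26241068,  0.32080882],
       [-0.30896864, -0.08638704, -0.94714078]]), 't': array([-0.67368587, -0.04146505,  0.38081286])}
```

View pics/a_scene.png

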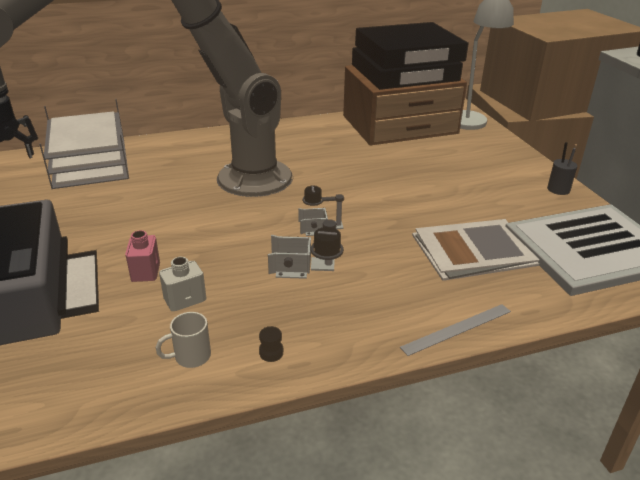

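View pics/a_top.png

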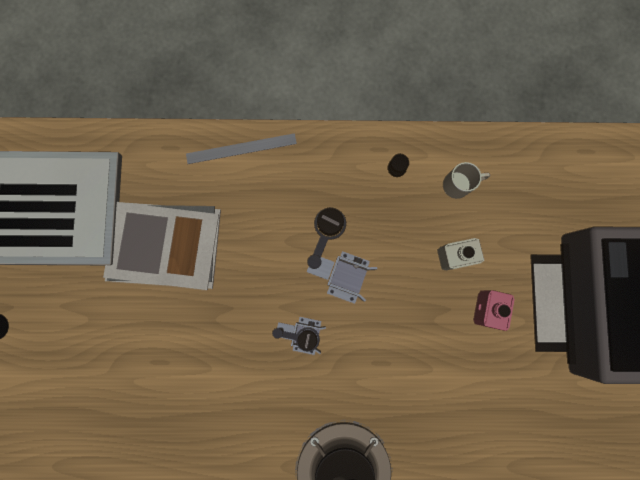

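View pics/a_wrist.png

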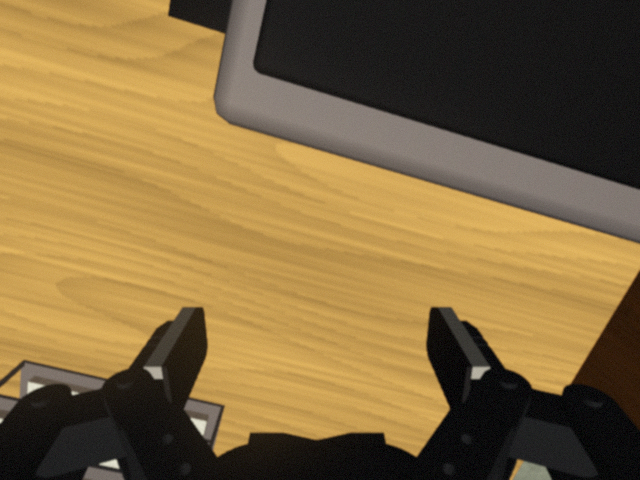

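The top view shows the large dock near (348,278), its cap at (330,222), the white bottle at (463,253), the loupe at (398,165) and the mug at (466,178). The small dock and the pink bottle are the look-alikes. Next I'll zoom in.

```bash
python3 - <<'E'
import cv2
f=cv2.imread("pics/a_top.png")
c=f[200:310,295:385]; cv2.imwrite("pics/b1.png",cv2.resize(c,None,fx=6,fy=5.4 if 0 else 5.4,interpolation=cv2.INTER_CUBIC)) if 0 else cv2.imwrite("pics/b1.png",cv2.resize(c,(540,594//110*110 if 0 else 594),interpolation=cv2.INTER_CUBIC)) if 0 else cv2.imwrite("pics/b1.png",cv2.resize(f[200:310,290:400],(550,550),interpolation=cv2.INTER_CUBIC))
cv2.imwrite("pics/b2.png",cv2.resize(f[225:285,425:505],(800,600),interpolation=cv2.INTER_CUBIC))
s=cv2.imread("pics/a_scene.png")
cv2.imwrite("pics/b3.png",cv2.resize(s[180:290,250:360],(550,550),interpolation=cv2.INTER_CUBIC))
cv2.imwrite("pics/b4.png",cv2.resize(s[240:320,140:230],(675,600),interpolation=cv2.INTER_CUBIC))
E
```

```text
(no output)
```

View pics/b1.png

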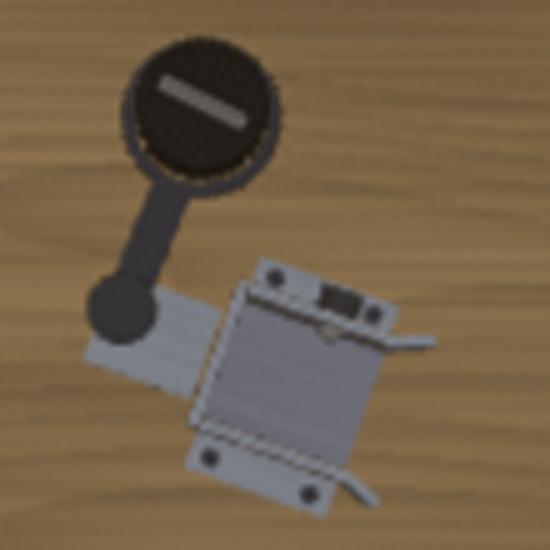

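View pics/b2.png

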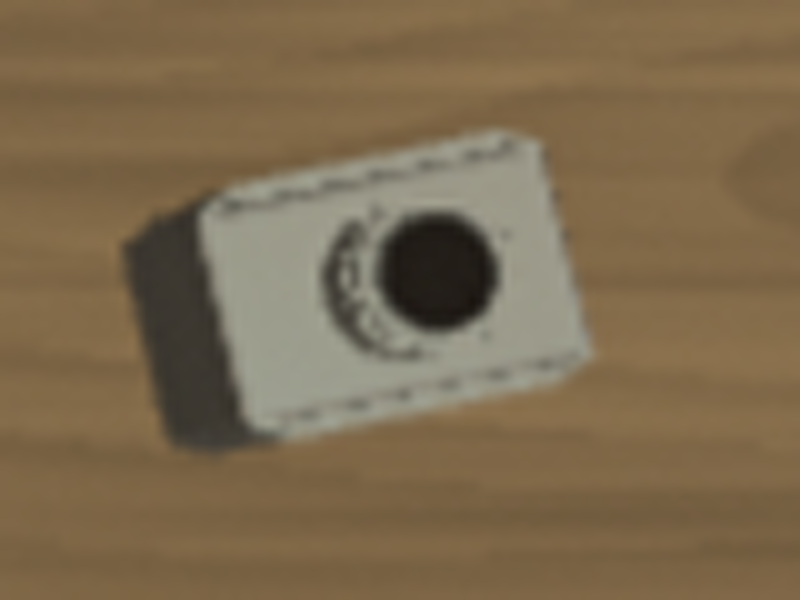

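View pics/b3.png

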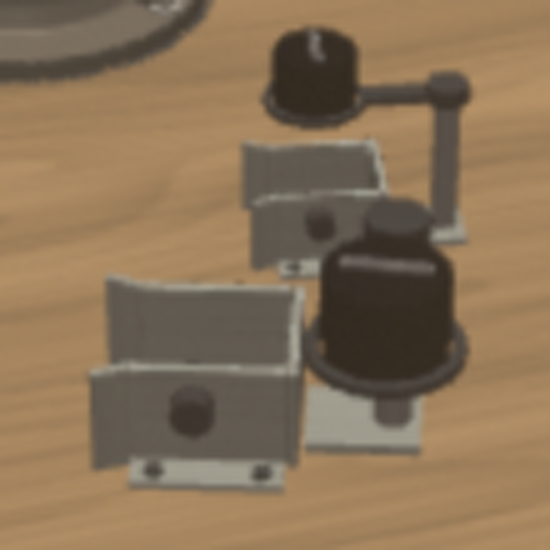

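View pics/b4.png

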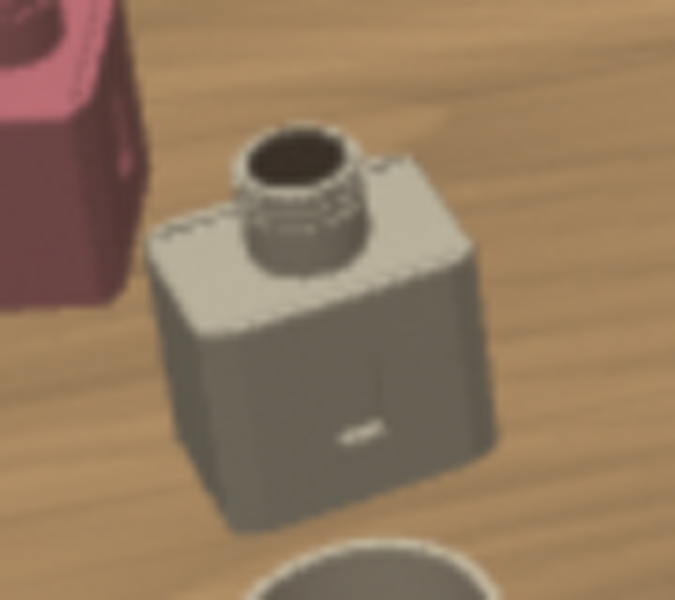

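```bash
cat > h.py <<'E'
import numpy as np, cv2
from bench import readout, grab_frame, camera_model
def ray(cam,px,z,m=None):
    m=m or camera_model(cam); K,R,t=m["intrinsics"],m["R"],m["t"]
    c=-R.T@t; d=R.T@np.linalg.solve(K,[px[0],px[1],1.]); s=(z-c[2])/d[2]
    return c+s*d
def proj(cam,X,m=None):
    m=m or camera_model(cam); p=m["intrinsics"]@(m["R"]@np.array(X)+m["t"]); return p[:2]/p[2]
def tri(p1,p2,c1="top",c2="scene"):
    A=[];b=[]
    for c,p in((c1,p1),(c2,p2)):
        m=camera_model(c);o=-m["R"].T@m["t"];d=m["R"].T@np.linalg.solve(m["intrinsics"],[*p,1.]);d/=np.linalg.norm(d)
        P=np.eye(3)-np.outer(d,d);A.append(P);b.append(P@o)
    return np.linalg.lstsq(np.vstack(A),np.hstack(b),rcond=None)[0]
E
python3 - <<'E'
from h import *
np.set_printoptions(precision=4,suppress=True)
T=lambda x,y,z:ray("top",(290+x/5,200+y/5),z)
B=lambda x,y,z:ray("top",(425+x/10,225+y/10),z)
S=lambda x,y,z:ray("scene",(250+x/5,180+y/5),z)
def ang(a,b): d=b-a; return np.arctan2(d[1],d[0]),np.linalg.norm(d)
hub=T(122,308,.131);print("hub",hub,S(398,222,.131))
cap=T(203,107,.166);print("cap",cap)
w=[T(243,288,.06),T(195,420,.06),T(385,347,.06),T(342,474,.06)]
print(w,ang(w[0],w[1]),ang(w[2],w[0]),ang(w[3],w[1]))
print("rib",ang(T(160,80,.166),T(245,125,.166)))
print("neck",B(437,270,.112),tri((425+43.7,225+27),(140+297/7.5,240+158/7.5)))
for a,b in(((225,187),(490,130)),((285,437),(550,380)),((203,212),(243,415)),((545,150),(590,350))): print(B(*a,.08),ang(B(*b,.08),B(*a,.08)))
for n,p in(("loupe",(398,165)),("mug",(466,178))):print(n,ray("top",p,.07))
E
```

```text
hub [0.5137 0.0762 0.131 ] [0.5237 0.0758 0.131 ]
cap [0.6044 0.0391 0.166 ]
[array([0.5292, 0.0169, 0.06  ]), array([0.4629, 0.0407, 0.06  ]), array([ 0.5   , -0.0545,  0.06  ]), array([ 0.4366, -0.0327,  0.06  ])] (np.float64(2.7971829451800447), np.float64(0.07038438136112683)) (np.float64(1.1827654214378094), np.float64(0.07714184375041898)) (np.float64(1.2266737468198041), np.float64(0.07801851213114659))
rib (np.float64(-2.055410884713154), np.float64(0.04447233873591093))
neck [ 0.5408 -0.2955  0.112 ] [ 0.5411 -0.2945  0.1114]
[ 0.5641 -0.2534  0.08  ] (np.float64(1.7890368964697796), np.float64(0.06826186506292437))
[ 0.502  -0.2666  0.08  ] (np.float64(1.787020462870966), np.float64(0.06780779036768789))
[ 0.5578 -0.2477  0.08  ] (np.float64(0.16962297370998108), np.float64(0.05113695702168746))
[ 0.574  -0.3336  0.08  ] (np.float64(0.18749162498114208), np.float64(0.050750839977979745))
loupe [ 0.7672 -0.1342  0.07  ]
mug [ 0.7346 -0.3079  0.07  ]
```

```bash
python3 - <<'E'
from h import *
from scipy.spatial.transform import Rotation as Ro
np.set_printoptions(precision=4,suppress=True)
o=readout.get_obs();R=Ro.from_rotvec(o["orientation"]).as_matrix()
m=camera_model("wrist");c=-m["R"].T@m["t"]
print("cam in tool",R.T@(c-o["tcp_pos"]));print("cam axes in tool",R.T@m["R"].T);print("tool R",R)
print("tool y ang",np.arctan2(R[1,1],R[0,1]))
E
```

```text
cam in tool [ 0.0829 -0.0001  0.0315]
cam axes in tool [[ 0.0001 -0.9472 -0.3207]
 [ 1.      0.0003 -0.0008]
 [ 0.0008 -0.3207  0.9472]]
tool R [[ 0.9611  0.2762 -0.0005]
 [ 0.2762 -0.9611  0.0013]
 [-0.0001 -0.0014 -1.    ]]
tool y ang -1.2909748520081972
```

Request:
{"method": "apply_moves", "body": {
  "deltas": [
    {"xyz": [0.0025,0.037,0.01],"turn": 0},
    {"xyz": [0.0025,0.037,0.01],"turn": 0},
    {"xyz": [0.0025,0.037,0.01],"turn": 0},
    {"xyz": [0.0025,0.037,0.01],"turn": 0},
    {"xyz": [0.0025,0.037,0.01],"turn": 0},
    {"xyz": [0.0025,0.037,0],"turn": 0}
  ],
  "claw": -1,
  "squeeze": 60
}}

```text
clock: 0.65
tcp_pos: [0.2015, -0.4253, 0.4562]
orientation: [3.108, 0.437, 0.002]
contact_force: [2.0, 0.2, -0.3]
grip_width: 0.0856
```

Request:
{"method": "apply_moves", "body": {
  "deltas": [
    {"xyz": [0.034,0.0132,-0.005],"turn": -0.006},
    {"xyz": [0.034,0.0132,-0.005],"turn": -0.006},
    {"xyz": [0.034,0.0132,-0.005],"turn": -0.006},
    {"xyz": [0.034,0.0132,-0.005],"turn": -0.006},
    {"xyz": [0.034,0.0132,-0.005],"turn": -0.006},
    {"xyz": [0.034,0.0132,-0.005],"turn": -0.006},
    {"xyz": [0.034,0.0132,-0.005],"turn": -0.006},
    {"xyz": [0.034,0.0132,-0.005],"turn": -0.006},
    {"xyz": [0.034,0.0132,-0.005],"turn": -0.006},
    {"xyz": [0.034,0.0132,-0.005],"turn": -0.006},
    {"xyz": [0,0,0],"turn": 0},
    {"xyz": [0,0,0],"turn": 0}
  ]
}}

```text
clock: 1.65
tcp_pos: [0.5431, -0.2928, 0.4036]
orientation: [-3.12, -0.351, 0.001]
contact_force: [0.4, -1.8, -0.8]
grip_width: 0.0853
```

```bash
python3 - <<'E'
from h import *
o=readout.get_obs();print(o["tcp_pos"],o["joints"],o["clock"])
import pickle
m=camera_model("wrist");f=grab_frame("wrist");pickle.dump(m,open("pics/c.pkl","wb"))
cv2.imwrite("pics/c_w.png",f[:,:,::-1])
E
```

```text
[ 0.54314976 -0.29278591  0.40360241] [ 0.57613334  0.3960751  -0.24002244  1.6879944   0.10316709  1.07136982
 -1.04225913] 1.65
```

View pics/c_w.png

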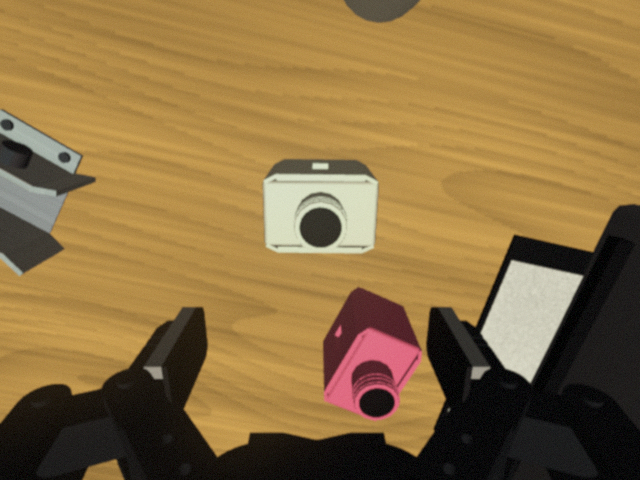

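```bash
python3 - <<'E'
from h import *
import pickle
np.set_printoptions(precision=4,suppress=True)
m=pickle.load(open("pics/c.pkl","rb"));f=cv2.imread("pics/c_w.png")
W=lambda p,z:ray("wrist",p,z,m)
g=f[195:262,285:355].max(2); ms=(g<60).astype('uint8')
c=max(cv2.findContours(ms,0,2)[0],key=cv2.contourArea);e=cv2.fitEllipse(c);p=(e[0][0]+285,e[0][1]+195);print("hole",p,e[1],W(p,.112))
def ang(a,b): d=b-a; return np.arctan2(d[1],d[0])
# body top white mask
w=((f.min(2)>120)&(f.max(2).astype(int)-f.min(2)<60)).astype('uint8');w[:150]=0;w[270:]=0;w[:,:240]=0;w[:,400:]=0
c=max(cv2.findContours(w,0,2)[0],key=cv2.contourArea);print(cv2.boundingRect(c),cv2.contourArea(c))
q=np.array([W(tuple(x[0].astype(float)),.08)[:2] for x in c]);
r=cv2.minAreaRect((q*1000).astype('float32'));print(r)
cv2.imwrite("pics/c2.png",cv2.resize(f[80:290,0:110],None,fx=3,fy=3) if 0 else cv2.resize(f[150:270,250:390],(700,600),interpolation=2))
E
```

```text
hole (320.07626724243164, 227.15933990478516) (35.72945785522461, 37.95777893066406) [ 0.5414 -0.2949  0.112 ]
(263, 174, 115, 80) 8534.5
((541.3850708007812, -294.87493896484375), (64.56295776367188, 88.15536499023438), 12.17155647277832)
```

View pics/c2.png

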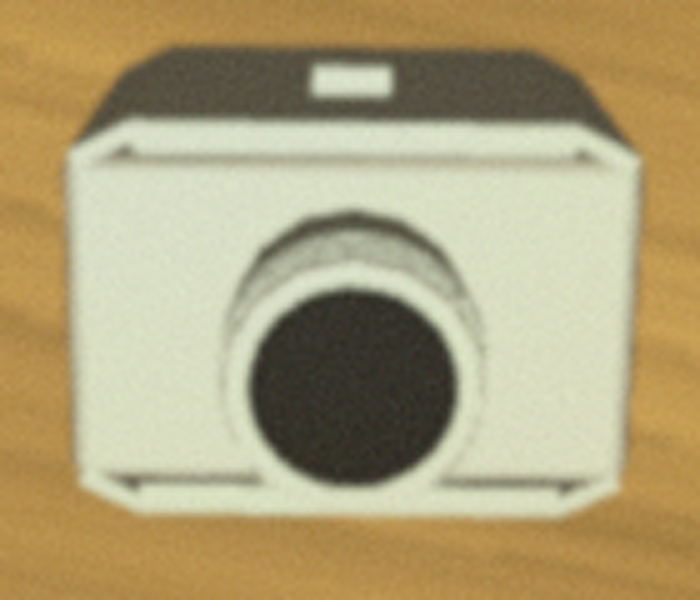

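The hole fit and the body outline agree on the bottle centre, (0.5414, -0.2949), with its long axis at 1.783 rad. I'll look at the dock before grasping.

Request:
{"method": "apply_moves", "body": {
  "deltas": [
    {"xyz": [-0.008,0.034,0],"turn": -0.07},
    {"xyz": [-0.008,0.034,0],"turn": -0.07},
    {"xyz": [-0.008,0.034,0],"turn": -0.07},
    {"xyz": [-0.008,0.034,0],"turn": -0.07},
    {"xyz": [-0.008,0.034,0],"turn": -0.07},
    {"xyz": [-0.008,0.034,0],"turn": -0.07},
    {"xyz": [-0.008,0.034,0],"turn": -0.07},
    {"xyz": [-0.008,0.034,0],"turn": -0.07},
    {"xyz": [0,0,0],"turn": 0},
    {"xyz": [0,0,0],"turn": 0}
  ]
}}

```text
clock: 2.53
tcp_pos: [0.4764, -0.0222, 0.4052]
orientation: [3.096, -0.528, 0.001]
contact_force: [-1.0, -0.9, -0.6]
grip_width: 0.0851
```

```bash
python3 - <<'E'
from h import *
o=readout.get_obs();print(o["tcp_pos"],o["orientation"],o["joints"],o["clock"])
import pickle
m=camera_model("wrist");f=grab_frame("wrist");pickle.dump(m,open("pics/d.pkl","wb"))
cv2.imwrite("pics/d_w.png",f[:,:,::-1])
E
```

```text
[ 0.47640072 -0.02219733  0.40519501] [ 3.09630767e+00 -5.27953224e-01  1.12506144e-03] [ 0.19528204  0.16790048 -0.31047419  1.9964282   0.06221305  0.98551954
 -2.05403732] 2.5333
```

View pics/d_w.png

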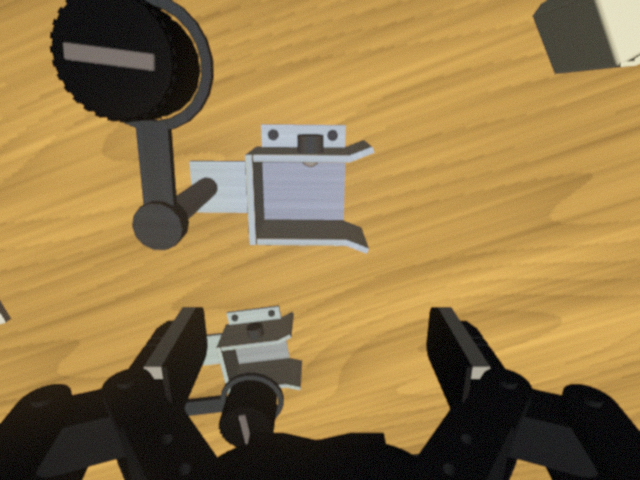

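```bash
python3 - <<'E'
import cv2
f=cv2.imread("pics/d_w.png")
cv2.imwrite("pics/d2.png",cv2.resize(f[110:260,120:380],(1040*3//4,450),interpolation=2))
cv2.imwrite("pics/d3.png",cv2.resize(f[115:255,230:380],(750,700)[:2] if 0 else (640,597),interpolation=2))
E
```

```text
(no output)
```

View pics/d3.png

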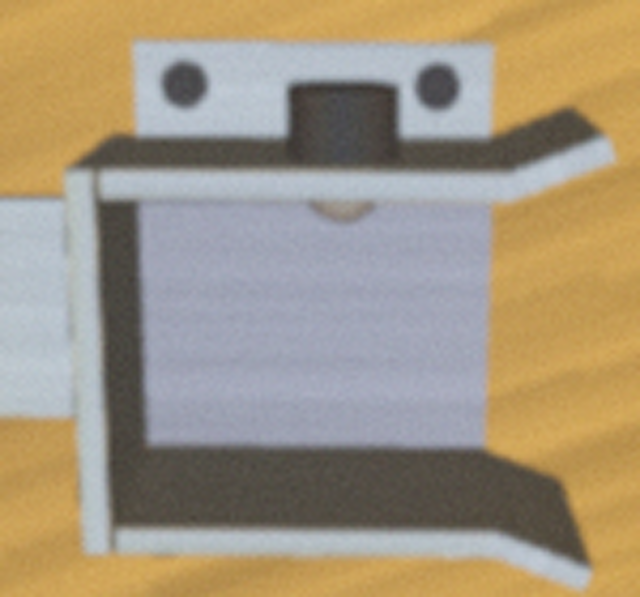

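```bash
python3 - <<'E'
from h import *
import pickle
np.set_printoptions(precision=4,suppress=True)
m=pickle.load(open("pics/d.pkl","rb"))
W=lambda x,y,z=.06:ray("wrist",(230+(x+.5)/4.267-.5,115+(y+.5)/4.267-.5),z,m)[:2]
A,B,C,D=W(100,199),W(507,200),W(113,527),W(498,529)
print(A,B,C,D)
ang=lambda a,b:np.arctan2(*(b-a)[::-1])
print("y ang",ang(B,A),ang(D,C),"back",ang(C,A)+np.pi/2)
print("widths",np.linalg.norm(A-B),np.linalg.norm(C-D),np.linalg.norm(A-C),np.linalg.norm(B-D))
cor=np.array([A,B,C,D]);loc=np.array([[33,46.5],[33,-32],[-33,46.5],[-33,-32]])/1000
lc,cc=loc-loc.mean(0),cor-cor.mean(0)
th=np.arctan2((lc[:,0]*cc[:,1]-lc[:,1]*cc[:,0]).sum(),(lc*cc).sum())
R=np.array([[np.cos(th),-np.sin(th)],[np.sin(th),np.cos(th)]])
o=cor.mean(0)-R@loc.mean(0);print("th",th,"origin",o,"res",(cor-o)@R-loc)
hub=ray("wrist",(160,226),.131,m)[:2];print("hub",hub,(hub-o)@R)
# base plate corners z~0.003: screws
for p in((185,84),(437,86)):print("screw",(W(*p,.003)-o)@R)
print("ball",(W(342,214,.044)-o)@R)
cap=ray("wrist",(109,55),.166,m)[:2];print("cap",cap,(cap-o)@R)
E
```

```text
[0.5276 0.0143] [ 0.502  -0.0581] [0.4659 0.0369] [ 0.4397 -0.0362]
y ang 1.2307509412020392 1.227814658021309 back 1.2204933103156188
widths 0.07685170322129065 0.07761316730557842 0.0657820763303305 0.06600656602099345
th -0.3427693954858567 origin [ 0.4814 -0.0176] res [[-0.0002 -0.0009]
 [ 0.0001  0.0008]
 [ 0.0001 -0.0004]
 [ 0.      0.0005]]
hub [0.5148 0.0739] [0.0007 0.0974]
screw [0.0494 0.0352]
screw [ 0.0493 -0.0199]
ball [0.0277 0.0002]
cap [0.6082 0.0397] [0.1002 0.0966]
```

Request:
{"method": "apply_moves", "body": {
  "deltas": [
    {"xyz": [0.0081,-0.0341,-0.005],"turn": 0.069},
    {"xyz": [0.0081,-0.0341,-0.005],"turn": 0.069},
    {"xyz": [0.0081,-0.0341,-0.005],"turn": 0.069},
    {"xyz": [0.0081,-0.0341,-0.005],"turn": 0.069},
    {"xyz": [0.0081,-0.0341,-0.005],"turn": 0.069},
    {"xyz": [0.0081,-0.0341,-0.005],"turn": 0.069},
    {"xyz": [0.0081,-0.0341,-0.005],"turn": 0.069},
    {"xyz": [0.0081,-0.0341,-0.005],"turn": 0.069},
    {"xyz": [0,0,0],"turn": 0},
    {"xyz": [0,0,0],"turn": 0}
  ]
}}

```text
clock: 3.42
tcp_pos: [0.5403, -0.3008, 0.3636]
orientation: [3.125, 0.319, -0.003]
contact_force: [0.3, 0.8, -0.2]
grip_width: 0.0854
```

Request:
{"method": "apply_moves", "body": {
  "deltas": [
    {"xyz": [0,0,-0.025],"turn": 0},
    {"xyz": [0,0,-0.025],"turn": 0},
    {"xyz": [0,0,0],"turn": 0},
    {"xyz": [0,0,0],"turn": 0},
    {"xyz": [0,0,0],"turn": 0}
  ]
}}

```text
clock: 3.83
tcp_pos: [0.5424, -0.2957, 0.316]
orientation: [3.123, 0.332, 0.002]
contact_force: [1.2, -0.2, -0.2]
grip_width: 0.0854
```

Request:
{"method": "apply_moves", "body": {
  "deltas": [
    {"xyz": [-0.001,0.001,-0.02],"turn": 0},
    {"xyz": [0,0,-0.02],"turn": 0},
    {"xyz": [0,0,-0.018],"turn": 0},
    {"xyz": [0,0,0],"turn": 0},
    {"xyz": [0,0,0],"turn": 0}
  ]
}}

```text
clock: 4.25
tcp_pos: [0.5415, -0.2946, 0.2577]
orientation: [3.124, 0.332, 0.0]
contact_force: [-0.5, 0.4, -0.2]
grip_width: 0.0855
```

Request:
{"method": "apply_moves", "body": {
  "deltas": [
    {"xyz": [0,0,0],"turn": 0},
    {"xyz": [0,0,0],"turn": 0},
    {"xyz": [0,0,0],"turn": 0},
    {"xyz": [0,0,0],"turn": 0},
    {"xyz": [0,0,0],"turn": 0},
    {"xyz": [0,0,0],"turn": 0},
    {"xyz": [0,0,0],"turn": 0},
    {"xyz": [0,0,0],"turn": 0}
  ],
  "claw": 1,
  "squeeze": 70
}}

```text
clock: 4.92
tcp_pos: [0.5417, -0.295, 0.258]
orientation: [3.123, 0.331, 0.003]
contact_force: [-0.4, -1.2, 5.9]
grip_width: 0.0363
```

Request:
{"method": "apply_moves", "body": {
  "deltas": [
    {"xyz": [0,0,0.008],"turn": 0},
    {"xyz": [-0.0122,0.0217,0],"turn": -0.0694},
    {"xyz": [-0.0122,0.0217,0],"turn": -0.0694},
    {"xyz": [-0.0122,0.0217,0],"turn": -0.0694},
    {"xyz": [-0.0122,0.0217,0],"turn": -0.0694},
    {"xyz": [-0.0122,0.0217,0],"turn": -0.0694},
    {"xyz": [-0.0122,0.0217,0],"turn": -0.0694},
    {"xyz": [-0.0122,0.0217,0],"turn": -0.0694},
    {"xyz": [-0.0122,0.0217,0],"turn": -0.0694},
    {"xyz": [0,0,0],"turn": 0},
    {"xyz": [0,0,0],"turn": 0},
    {"xyz": [0,0,0],"turn": 0}
  ]
}}

```text
clock: 5.92
tcp_pos: [0.4439, -0.1212, 0.265]
orientation: [3.095, -0.535, 0.001]
contact_force: [0.4, -0.6, -2.9]
grip_width: 0.0362
```

```bash
python3 - <<'E'
from h import *
o=readout.get_obs();print(o["tcp_pos"],2*np.arctan2(o["orientation"][1],o["orientation"][0]),o["contact_force"],o["joints"],o["clock"])
import pickle
m=camera_model("wrist");f=grab_frame("wrist");pickle.dump(m,open("pics/e.pkl","wb"))
cv2.imwrite("pics/e_w.png",f[:,:,::-1])
f=grab_frame("top");cv2.imwrite("pics/e_t.png",f[:,:,::-1])
E
```

```text
[ 0.44388453 -0.12120472  0.26500711] -0.34243940214241314 [ 0.37102196 -0.57380783 -2.94298771] [ 0.24473229  0.33510527 -0.1335006   2.16957703  0.07380723  0.6403394
 -1.85385461] 5.9167
```

View pics/e_w.png

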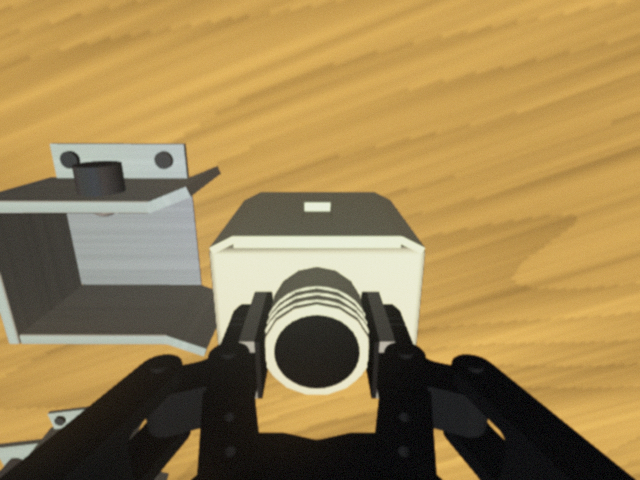

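```bash
python3 - <<'E'
import cv2
f=cv2.imread("pics/e_w.png")
cv2.imwrite("pics/e2.png",cv2.resize(f[185:265,200:440],(960,320)[:2] if 0 else (798,266),interpolation=2))
cv2.imwrite("pics/e3.png",cv2.resize(f[140:360,0:230],(627,600),interpolation=2))
E
```

```text
(no output)
```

View pics/e2.png

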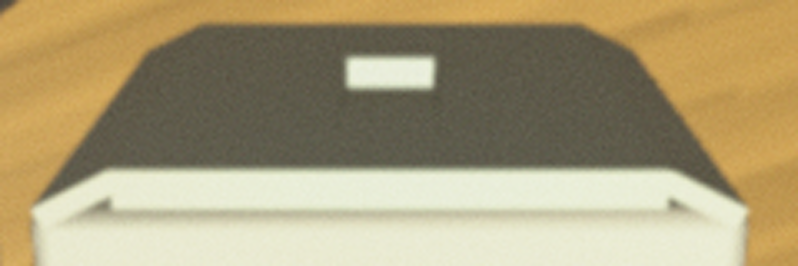

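View pics/e3.png

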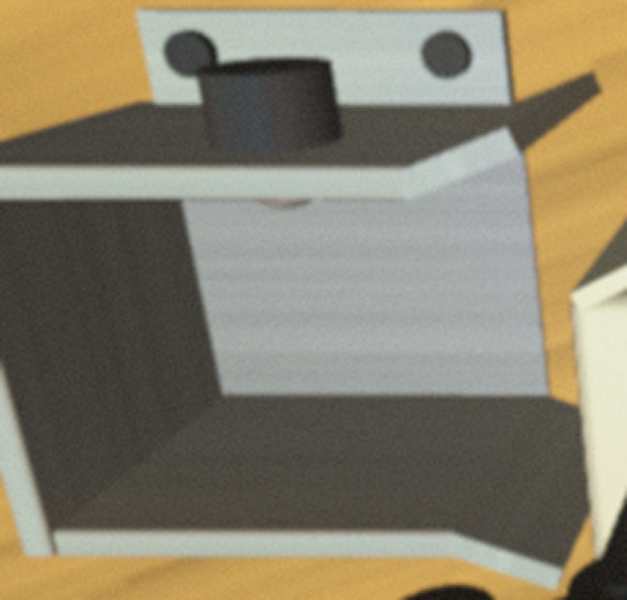

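```bash
python3 - <<'E'
from h import *
import pickle
np.set_printoptions(precision=4,suppress=True)
m=pickle.load(open("pics/e.pkl","rb"))
th=-.3428;R=np.array([[np.cos(th),-np.sin(th)],[np.sin(th),np.cos(th)]]);o=np.array([.4814,-.0176])
L=lambda p,z:(ray("wrist",p,z,m)[:2]-o)@R
E3=lambda x,y:(x/2.727-.3,140+y/2.727-.3)
for p in((30,199),(380,199),(410,197),(60,531),(450,531)):print(L(E3(*p),.06))
print("pad",L(E3(285,203),.044))
for p in((110,169),(670,169)):print("bot",L((200+p[0]/3.325-.3,185+p[1]/3.325-.3),.087))
for p in((200,24),(580,24)):print("botbottom",L((200+p[0]/3.325-.3,185+p[1]/3.325-.3),.007))
print("neck",L((317,352),.119))
print("tcp",(np.array([.44388,-.1212])-o)@R)
E
```

```text
[0.0327 0.0326]
[ 0.0327 -0.0272]
[ 0.0331 -0.0324]
[-0.0331  0.0435]
[-0.0331 -0.031 ]
pad [ 0.0273 -0.0017]
bot [ 0.0309 -0.0763]
bot [ 0.031  -0.1438]
botbottom [ 0.0305 -0.076 ]
botbottom [ 0.0305 -0.1442]
neck [-0.0009 -0.1101]
tcp [-0.0005 -0.1102]
```

Request:
{"method": "apply_moves", "body": {
  "deltas": [
    {"xyz": [0.0008,-0.0003,-0.0035],"turn": 0},
    {"xyz": [0,0,-0.003],"turn": 0},
    {"xyz": [0.0034,0.0094,0],"turn": 0},
    {"xyz": [0.0034,0.0094,0],"turn": 0},
    {"xyz": [0.0034,0.0094,0],"turn": 0},
    {"xyz": [0,0,0],"turn": 0},
    {"xyz": [0,0,0],"turn": 0}
  ]
}}

```text
clock: 6.6
tcp_pos: [0.455, -0.0918, 0.258]
orientation: [-3.095, 0.533, -0.0]
contact_force: [0.6, 1.2, -1.6]
grip_width: 0.0363
```

Request:
{"method": "apply_moves", "body": {
  "deltas": [
    {"xyz": [0.0024,0.0066,0],"turn": 0},
    {"xyz": [0.0024,0.0066,0],"turn": 0},
    {"xyz": [0.0024,0.0066,0],"turn": 0},
    {"xyz": [0.0024,0.0066,0],"turn": 0},
    {"xyz": [0,0,0],"turn": 0}
  ]
}}

```text
clock: 7.02
tcp_pos: [0.4648, -0.0647, 0.2581]
orientation: [-3.095, 0.533, -0.0]
contact_force: [0.9, 0.4, -3.1]
grip_width: 0.0364
```

Request:
{"method": "apply_moves", "body": {
  "deltas": [
    {"xyz": [0.0017,0.0047,0],"turn": 0},
    {"xyz": [0.0017,0.0047,0],"turn": 0},
    {"xyz": [0,0,0],"turn": 0},
    {"xyz": [0,0,0],"turn": 0}
  ]
}}

```text
clock: 7.35
tcp_pos: [0.4673, -0.057, 0.2581]
orientation: [3.095, -0.536, -0.001]
contact_force: [-2.7, -0.8, -0.0]
grip_width: 0.0362
```

Request:
{"method": "apply_moves", "body": {
  "deltas": [
    {"xyz": [0.0017,0.0047,0],"turn": 0},
    {"xyz": [0.0017,0.0047,0],"turn": 0},
    {"xyz": [0.0017,0.0047,0],"turn": 0},
    {"xyz": [0,0,0],"turn": 0}
  ]
}}

```text
clock: 7.68
tcp_pos: [0.4719, -0.044, 0.2583]
orientation: [3.093, -0.538, -0.004]
contact_force: [-4.8, -2.8, 5.8]
grip_width: 0.0361
```

Request:
{"method": "apply_moves", "body": {
  "deltas": [
    {"xyz": [0.0017,0.0047,0],"turn": 0},
    {"xyz": [0.0017,0.0047,0],"turn": 0},
    {"xyz": [0.0017,0.0047,0],"turn": 0},
    {"xyz": [0,0,0],"turn": 0}
  ]
}}

```text
clock: 8.02
tcp_pos: [0.477, -0.0299, 0.2583]
orientation: [3.093, -0.538, -0.003]
contact_force: [-5.5, -2.9, 4.2]
grip_width: 0.0362
```

Request:
{"method": "apply_moves", "body": {
  "deltas": [
    {"xyz": [0.0017,0.0047,0],"turn": 0},
    {"xyz": [0.0017,0.0047,0],"turn": 0},
    {"xyz": [0,0,0],"turn": 0},
    {"xyz": [0,0,0],"turn": 0}
  ]
}}

```text
clock: 8.35
tcp_pos: [0.4813, -0.019, 0.2581]
orientation: [-3.094, 0.536, -0.001]
contact_force: [0.2, 2.2, -2.9]
grip_width: 0.0358
```

Request:
{"method": "apply_moves", "body": {
  "deltas": [
    {"xyz": [0.001,0.0028,0],"turn": 0},
    {"xyz": [0,0,0],"turn": 0},
    {"xyz": [0,0,0],"turn": 0}
  ]
}}

```text
clock: 8.6
tcp_pos: [0.482, -0.0173, 0.2582]
orientation: [3.094, -0.538, -0.001]
contact_force: [-3.6, -3.6, 2.8]
grip_width: 0.0364
```

Request:
{"method": "apply_moves", "body": {
  "deltas": [
    {"xyz": [0.0003,0.0009,0],"turn": 0},
    {"xyz": [0,0,0],"turn": 0},
    {"xyz": [0,0,0],"turn": 0}
  ]
}}

```text
clock: 8.85
tcp_pos: [0.4821, -0.0171, 0.2582]
orientation: [3.093, -0.539, -0.002]
contact_force: [-4.8, -5.9, 3.3]
grip_width: 0.0366
```

```bash
python3 - <<'E'
from h import *
o=readout.get_obs();print(o["tcp_pos"],o["contact_force"],o["clock"])
import pickle
m=camera_model("wrist");f=grab_frame("wrist");pickle.dump(m,open("pics/f.pkl","wb"))
cv2.imwrite("pics/f_w.png",f[:,:,::-1])
E
```

```text
[ 0.48211627 -0.01705211  0.25821747] [-4.81040723 -5.86260362  3.27827082] 8.85
```

View pics/f_w.png

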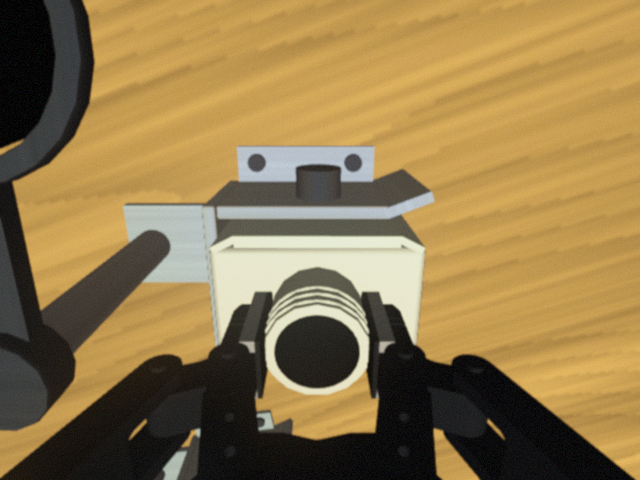

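Request:
{"method": "apply_moves", "body": {
  "deltas": [
    {"xyz": [0,0,0],"turn": 0},
    {"xyz": [0,0,0],"turn": 0},
    {"xyz": [0,0,0],"turn": 0},
    {"xyz": [0,0,0],"turn": 0},
    {"xyz": [0,0,0],"turn": 0},
    {"xyz": [0,0,0],"turn": 0},
    {"xyz": [0,0,0.01],"turn": 0},
    {"xyz": [0,0,0.02],"turn": 0},
    {"xyz": [0,0,0.03],"turn": 0},
    {"xyz": [0,0,0.03],"turn": 0},
    {"xyz": [0,0,0.03],"turn": 0},
    {"xyz": [0,0,0.03],"turn": 0}
  ],
  "claw": -1
}}

```text
clock: 9.9
tcp_pos: [0.4821, -0.0159, 0.4105]
orientation: [-3.095, 0.537, -0.001]
contact_force: [0.7, 0.5, -0.1]
grip_width: 0.0855
```

```bash
python3 - <<'E'
from h import *
o=readout.get_obs();print(o["tcp_pos"],o["contact_force"],o["clock"],o["joints"])
import pickle
m=camera_model("wrist");f=grab_frame("wrist");pickle.dump(m,open("pics/g.pkl","wb"))
cv2.imwrite("pics/g_w.png",f[:,:,::-1])
E
```

```text
[ 0.48210587 -0.01590781  0.41047726] [ 0.74155205  0.46239981 -0.11598603] 9.9 [ 0.05824822  0.16147676 -0.17188883  1.9866351   0.03265856  0.99550882
 -2.04330041]
```

View pics/g_w.png

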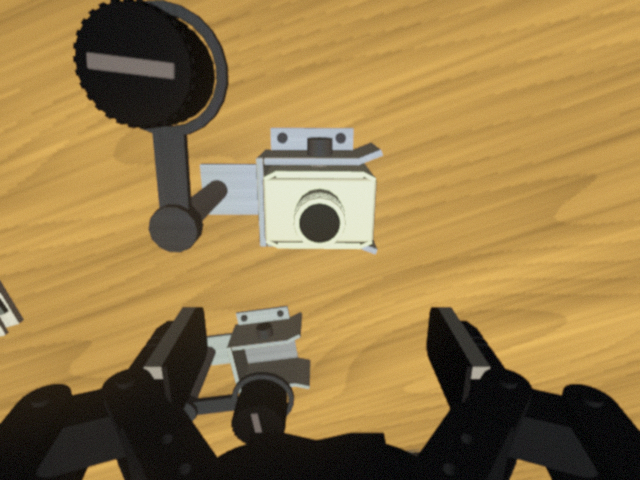

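The bottle sits inside the dock at about (320,215), square to the walls. I'll check where it is seated, and re-measure the cap at (130,65) and the hub at (176,227).

```bash
python3 - <<'E'
from h import *
import pickle
np.set_printoptions(precision=4,suppress=True)
m=pickle.load(open("pics/g.pkl","rb"));f=cv2.imread("pics/g_w.png")
th=-.3428;R=np.array([[np.cos(th),-np.sin(th)],[np.sin(th),np.cos(th)]]);o=np.array([.4814,-.0176])
W=lambda p,z:ray("wrist",p,z,m)[:2]
L=lambda p,z:(W(p,z)-o)@R
def blob(x0,x1,y0,y1,thr):
    ms=(f[y0:y1,x0:x1].max(2)<thr).astype('uint8');c=max(cv2.findContours(ms,0,2)[0],key=cv2.contourArea);e=cv2.fitEllipse(c);return (e[0][0]+x0,e[0][1]+y0),e[1]
p,s=blob(290,350,195,250,60);print("neck",p,s,L(p,.112))
hub=(176,227);print("hub",W(hub,.131),L(hub,.131))
# cap: rib ends
a,b=(86,60),(175,72);print("ribmid",W((130.5,66),.167),L((130.5,66),.167))
print("cap outline c",L((129,64),.166))
print("ball/home: screws",L((283,138),.003),L((341,138),.003))
cv2.imwrite("pics/g2.png",cv2.resize(f[0:260,60:400],(785,600),interpolation=2))
E
```

```text
neck (319.1438465118408, 223.76374435424805) (32.24639892578125, 34.7118034362793) [-0.0018  0.0005]
hub [0.5159 0.0731] [0.002 0.097]
ribmid [0.6073 0.0397] [0.0993 0.0962]
cap outline c [0.1003 0.0973]
ball/home: screws [0.0489 0.0343] [ 0.0489 -0.0207]
```

View pics/g2.png

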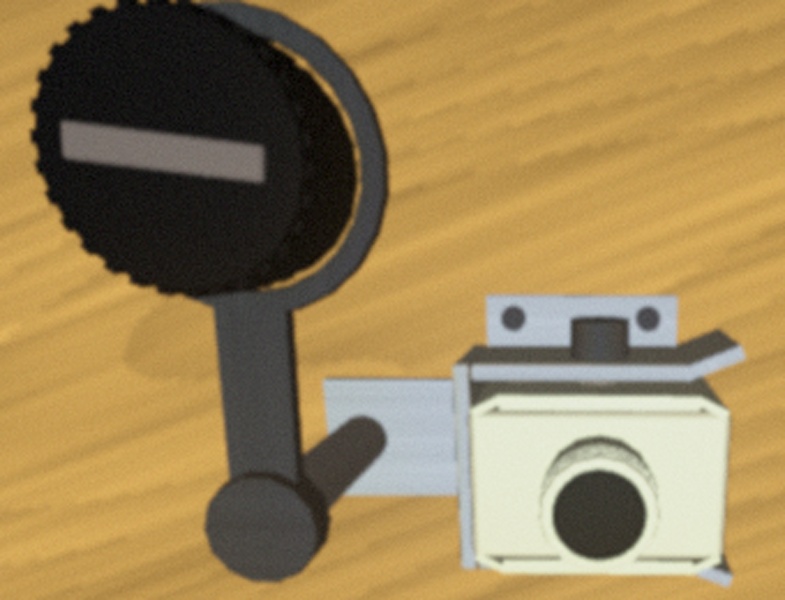

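Request:
{"method": "apply_moves", "body": {
  "deltas": [
    {"xyz": [0.0105,0.0046,0],"turn": 0.12},
    {"xyz": [0.0105,0.0046,0],"turn": 0.12},
    {"xyz": [0.0105,0.0046,0],"turn": 0.12},
    {"xyz": [0.0105,0.0046,0],"turn": 0.12},
    {"xyz": [0.0105,0.0046,0],"turn": 0.12},
    {"xyz": [0.0105,0.0046,0],"turn": 0.12},
    {"xyz": [0.0105,0.0046,0],"turn": 0.12},
    {"xyz": [0.0105,0.0046,0],"turn": 0.12},
    {"xyz": [0.0105,0.0046,0],"turn": 0.12},
    {"xyz": [0.0105,0.0046,0],"turn": 0.12},
    {"xyz": [0.0105,0.0046,0],"turn": 0.12},
    {"xyz": [0.0105,0.0046,0],"turn": 0.12}
  ]
}}

```text
clock: 10.95
tcp_pos: [0.6089, 0.0394, 0.4087]
orientation: [2.676, 1.645, 0.0]
contact_force: [1.6, 0.7, 0.5]
grip_width: 0.0853
```

Request:
{"method": "apply_moves", "body": {
  "deltas": [
    {"xyz": [0,0,0],"turn": 0.12},
    {"xyz": [0,0,0],"turn": 0.12},
    {"xyz": [0,0,0],"turn": 0.12},
    {"xyz": [0,0,0],"turn": 0.12},
    {"xyz": [0,0,0],"turn": 0.12},
    {"xyz": [0,0,0],"turn": 0.12},
    {"xyz": [0,0,0],"turn": 0.12},
    {"xyz": [0,0,0],"turn": 0.12},
    {"xyz": [0,0,0],"turn": 0.12},
    {"xyz": [0,0,0],"turn": 0.12},
    {"xyz": [0,0,0],"turn": 0.12},
    {"xyz": [0,0,0],"turn": 0.12}
  ]
}}

```text
clock: 11.95
tcp_pos: [0.6084, 0.0392, 0.4087]
orientation: [0.927, 3.001, -0.0]
contact_force: [-0.1, -0.3, 0.1]
grip_width: 0.0855
```

Request:
{"method": "apply_moves", "body": {
  "deltas": [
    {"xyz": [0,0,0],"turn": 0.12},
    {"xyz": [0,0,0],"turn": 0.11},
    {"xyz": [0,0,-0.01],"turn": 0},
    {"xyz": [0,0,-0.02],"turn": 0},
    {"xyz": [0,0,-0.02],"turn": 0},
    {"xyz": [0,0,0],"turn": 0},
    {"xyz": [0,0,0],"turn": 0}
  ]
}}

```text
clock: 12.53
tcp_pos: [0.6081, 0.039, 0.3572]
orientation: [-0.589, -3.083, 0.001]
contact_force: [0.1, -0.3, -0.4]
grip_width: 0.0853
```

```bash
python3 - <<'E'
from h import *
o=readout.get_obs();print(o["tcp_pos"],2*np.arctan2(o["orientation"][1],o["orientation"][0]),o["contact_force"],o["clock"],o["joints"])
import pickle
m=camera_model("wrist");f=grab_frame("wrist");pickle.dump(m,open("pics/i.pkl","wb"))
cv2.imwrite("pics/i_w.png",f[:,:,::-1])
E
```

```text
[0.60807685 0.03901886 0.35723144] -3.518781027812443 [ 0.0768157  -0.32258851 -0.41615418] 12.5333 [ 0.355287    0.51240077 -0.70628187  1.72775895  0.37635673  1.04426874
  0.71263781]
```

View pics/i_w.png

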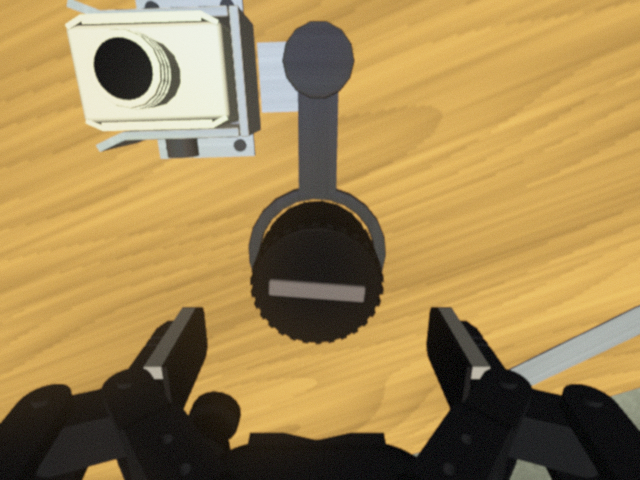

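```bash
python3 - <<'E'
from h import *
import pickle
np.set_printoptions(precision=4,suppress=True)
m=pickle.load(open("pics/i.pkl","rb"))
for p,z in(((317,291),.167),((317,285),.166),((318.5,60),.131),((123,69),.112)):print(ray("wrist",p,z,m))
E
```

```text
[0.6078 0.0395 0.167 ]
[0.6054 0.0405 0.166 ]
[0.5149 0.0771 0.131 ]
[ 0.4805 -0.0166  0.112 ]
```

Request:
{"method": "apply_moves", "body": {
  "deltas": [
    {"xyz": [-0.0005,0.0007,-0.02],"turn": 0},
    {"xyz": [0,0,-0.02],"turn": 0},
    {"xyz": [0,0,-0.009],"turn": 0},
    {"xyz": [0,0,0],"turn": 0},
    {"xyz": [0,0,0],"turn": 0}
  ]
}}

```text
clock: 13.0
tcp_pos: [0.6084, 0.0401, 0.31]
orientation: [0.586, 3.086, 0.001]
contact_force: [0.4, -0.2, -0.3]
grip_width: 0.085
```

Request:
{"method": "apply_moves", "body": {
  "deltas": [
    {"xyz": [0,0,0],"turn": 0},
    {"xyz": [0,0,0],"turn": 0},
    {"xyz": [0,0,0],"turn": 0},
    {"xyz": [0,0,0],"turn": 0},
    {"xyz": [0,0,0],"turn": 0},
    {"xyz": [0,0,0],"turn": 0}
  ],
  "claw": 1,
  "squeeze": 25
}}

```text
clock: 13.5
tcp_pos: [0.6085, 0.0401, 0.3106]
orientation: [0.585, 3.084, 0.001]
contact_force: [-0.8, -0.7, 6.0]
grip_width: 0.0589
```

```bash
python3 - <<'E'
import numpy as np
a=-.383-np.arange(0,22)*.075
a[-1]=-1.914
P=.1*np.c_[np.cos(a),np.sin(a)];
for i,d in enumerate(np.diff(P,axis=0)):print(i+1,np.round(d,4),np.round(a[i+1],3))
E
```

```text
1 [-0.0031 -0.0068] -0.458
2 [-0.0036 -0.0066] -0.533
3 [-0.004  -0.0063] -0.608
4 [-0.0045 -0.006 ] -0.683
5 [-0.0049 -0.0056] -0.758
6 [-0.0054 -0.0052] -0.833
7 [-0.0057 -0.0048] -0.908
8 [-0.0061 -0.0044] -0.983
9 [-0.0064 -0.0039] -1.058
10 [-0.0067 -0.0034] -1.133
11 [-0.0069 -0.0029] -1.208
12 [-0.0071 -0.0024] -1.283
13 [-0.0073 -0.0019] -1.358
14 [-0.0074 -0.0013] -1.433
15 [-0.0075 -0.0008] -1.508
16 [-0.0075 -0.0002] -1.583
17 [-0.0075  0.0004] -1.658
18 [-0.0074  0.0009] -1.733
19 [-0.0073  0.0015] -1.808
20 [-0.0072  0.002 ] -1.883
21 [-0.0029  0.001 ] -1.914
```

Request:
{"method": "apply_moves", "body": {
  "deltas": [
    {"xyz": [-0.0031,-0.0068,0],"turn": -0.075},
    {"xyz": [-0.0036,-0.0066,0],"turn": -0.075},
    {"xyz": [-0.004,-0.0063,0],"turn": -0.075},
    {"xyz": [-0.0045,-0.006,0],"turn": -0.075},
    {"xyz": [-0.0049,-0.0056,0],"turn": -0.075}
  ]
}}

```text
clock: 13.92
tcp_pos: [0.5888, 0.0087, 0.3107]
orientation: [1.155, 2.918, 0.004]
contact_force: [1.9, 0.3, 3.1]
grip_width: 0.0593
```

Request:
{"method": "apply_moves", "body": {
  "deltas": [
    {"xyz": [-0.0054,-0.0052,0],"turn": -0.075},
    {"xyz": [-0.0057,-0.0048,0],"turn": -0.075},
    {"xyz": [-0.0061,-0.0044,0],"turn": -0.075},
    {"xyz": [-0.0064,-0.0039,0],"turn": -0.075},
    {"xyz": [-0.0067,-0.0034,0],"turn": -0.075},
    {"xyz": [-0.0069,-0.0029,0],"turn": -0.075}
  ]
}}

```text
clock: 14.42
tcp_pos: [0.5517, -0.0169, 0.3106]
orientation: [1.778, 2.585, 0.003]
contact_force: [1.6, -2.3, 3.3]
grip_width: 0.059
```

Request:
{"method": "apply_moves", "body": {
  "deltas": [
    {"xyz": [-0.0071,-0.0024,0],"turn": -0.075},
    {"xyz": [-0.0073,-0.0019,0],"turn": -0.075},
    {"xyz": [-0.0074,-0.0013,0],"turn": -0.075},
    {"xyz": [-0.0075,-0.0008,0],"turn": -0.075},
    {"xyz": [-0.0075,-0.0002,0],"turn": -0.075},
    {"xyz": [0,0,0],"turn": 0}
  ]
}}

```text
clock: 14.92
tcp_pos: [0.5139, -0.0239, 0.3106]
orientation: [2.23, 2.208, 0.001]
contact_force: [0.9, -4.9, 5.2]
grip_width: 0.0595
```

Request:
{"method": "apply_moves", "body": {
  "deltas": [
    {"xyz": [-0.0075,0.0004,0],"turn": -0.075},
    {"xyz": [-0.0074,0.0009,0],"turn": -0.075},
    {"xyz": [-0.0073,0.0015,0],"turn": -0.075},
    {"xyz": [-0.0035,0.001,0],"turn": -0.037},
    {"xyz": [0,0,0],"turn": 0}
  ]
}}

```text
clock: 15.33
tcp_pos: [0.4882, -0.0204, 0.3105]
orientation: [2.498, 1.9, -0.0]
contact_force: [0.6, -6.7, 7.8]
grip_width: 0.0595
```

Request:
{"method": "apply_moves", "body": {
  "deltas": [
    {"xyz": [-0.0037,0.0011,0],"turn": -0.038},
    {"xyz": [0,0,0],"turn": 0},
    {"xyz": [0,0,0],"turn": 0}
  ]
}}

```text
clock: 15.58
tcp_pos: [0.4849, -0.0194, 0.3105]
orientation: [2.532, 1.854, -0.0]
contact_force: [-1.6, -6.6, 7.7]
grip_width: 0.0592
```

Request:
{"method": "apply_moves", "body": {
  "deltas": [
    {"xyz": [-0.0029,0.001,0],"turn": -0.031},
    {"xyz": [0,0,0],"turn": 0},
    {"xyz": [0,0,0],"turn": 0}
  ]
}}

```text
clock: 15.83
tcp_pos: [0.4819, -0.0184, 0.3104]
orientation: [2.561, 1.815, -0.0]
contact_force: [-1.6, -6.0, 8.8]
grip_width: 0.0594
```

Request:
{"method": "apply_moves", "body": {
  "deltas": [
    {"xyz": [-0.0019,0.0007,0],"turn": 0},
    {"xyz": [0,0,0],"turn": 0},
    {"xyz": [0,0,0],"turn": 0}
  ]
}}

```text
clock: 16.08
tcp_pos: [0.4804, -0.0179, 0.3105]
orientation: [2.56, 1.814, 0.001]
contact_force: [-0.5, -7.3, 8.4]
grip_width: 0.0593
```

Request:
{"method": "apply_moves", "body": {
  "deltas": [
    {"xyz": [-0.0019,0.0007,0],"turn": 0},
    {"xyz": [0,0,0],"turn": 0},
    {"xyz": [0,0,0],"turn": 0}
  ]
}}

```text
clock: 16.33
tcp_pos: [0.4793, -0.0177, 0.3107]
orientation: [2.559, 1.813, 0.004]
contact_force: [3.4, -8.3, 5.0]
grip_width: 0.0592
```

Request:
{"method": "apply_moves", "body": {
  "deltas": [
    {"xyz": [-0.0019,0.0007,0],"turn": 0},
    {"xyz": [0,0,0],"turn": 0},
    {"xyz": [0,0,0],"turn": 0}
  ]
}}

```text
clock: 16.58
tcp_pos: [0.4785, -0.0175, 0.3109]
orientation: [2.558, 1.811, 0.008]
contact_force: [7.6, -10.7, -1.1]
grip_width: 0.0593
```

Request:
{"method": "apply_moves", "body": {
  "deltas": [
    {"xyz": [0.002,-0.0007,0],"turn": 0},
    {"xyz": [0,0,0],"turn": 0},
    {"xyz": [0,0,0],"turn": 0},
    {"xyz": [0,0,0],"turn": 0},
    {"xyz": [0,0,0],"turn": 0},
    {"xyz": [0,0,0],"turn": 0},
    {"xyz": [0,0,0.02],"turn": 0},
    {"xyz": [0,0,0.03],"turn": 0},
    {"xyz": [0,0,0.03],"turn": 0},
    {"xyz": [0,0,0.02],"turn": 0},
    {"xyz": [0,0,0],"turn": 0},
    {"xyz": [0,0,0],"turn": 0}
  ],
  "claw": -1
}}

```text
clock: 17.58
tcp_pos: [0.478, -0.015, 0.4101]
orientation: [2.559, 1.819, 0.003]
contact_force: [-0.0, 0.2, 0.8]
grip_width: 0.0856
```

```bash
python3 - <<'E'
from h import *
o=readout.get_obs();print(o["tcp_pos"],2*np.arctan2(o["orientation"][1],o["orientation"][0]),o["contact_force"],o["clock"],o["joints"])
import pickle
m=camera_model("wrist");f=grab_frame("wrist");pickle.dump(m,open("pics/j.pkl","wb"))
cv2.imwrite("pics/j_w.png",f[:,:,::-1])
E
```

```text
[ 0.47804041 -0.0150479   0.41011273] 1.2357674985252431 [-0.04198077  0.16810366  0.7813762 ] 17.5833 [ 0.26707299  0.17285605 -0.40664872  1.98314313  0.08168982  0.99858029
 -0.51331972]
```

View pics/j_w.png

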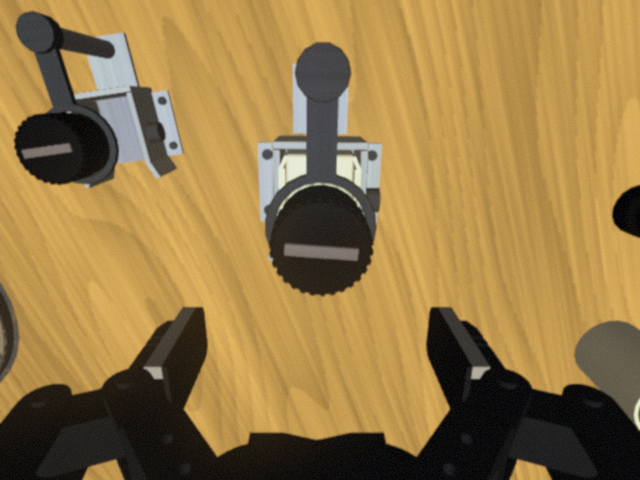

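```bash
python3 - <<'E'
from h import *
import pickle
np.set_printoptions(precision=4,suppress=True)
m=pickle.load(open("pics/j.pkl","rb"));f=cv2.imread("pics/j_w.png")
th=-.3428;R=np.array([[np.cos(th),-np.sin(th)],[np.sin(th),np.cos(th)]]);o=np.array([.4814,-.0176])
for p,z in(((321.5,253),.167),((323,71),.131)):
    w=ray("wrist",p,z,m)[:2];print(w,(w-o)@R)
w=f[:,:,:]; cv2.imwrite("pics/j2.png",cv2.resize(w[30:310,230:410],(386,600),interpolation=2))
a,b=ray("wrist",(285,250),.167,m),ray("wrist",(358,255),.167,m);print("rib ang",np.arctan2(*(b-a)[1::-1]) )
E
```

```text
[ 0.4809 -0.0181] [-0.0003 -0.0007]
[0.5152 0.0774] [-0.0001  0.1008]
rib ang -0.4095776377355687
```

View pics/j2.png

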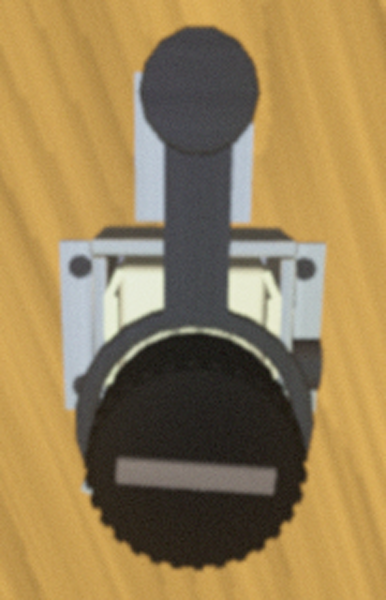

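The arm is at its stop, with the cap at (-0.3, -0.7) mm in the dock frame. I'll rewind the wrist and regrip to do the screwing.

Request:
{"method": "apply_moves", "body": {
  "deltas": [
    {"xyz": [0.001,-0.001,0],"turn": 0.12},
    {"xyz": [0.001,-0.001,0],"turn": 0.12},
    {"xyz": [0.001,-0.001,0],"turn": 0.12},
    {"xyz": [0,0,0],"turn": 0.12},
    {"xyz": [0,0,0],"turn": 0.12},
    {"xyz": [0,0,0],"turn": 0.12},
    {"xyz": [0,0,0],"turn": 0.12},
    {"xyz": [0,0,0],"turn": 0.12},
    {"xyz": [0,0,0],"turn": 0.12},
    {"xyz": [0,0,0],"turn": 0.12},
    {"xyz": [0,0,0],"turn": 0.12},
    {"xyz": [0,0,0],"turn": 0.12}
  ]
}}

```text
clock: 18.63
tcp_pos: [0.4803, -0.0183, 0.4075]
orientation: [-0.715, -3.056, 0.001]
contact_force: [0.3, 0.1, 0.0]
grip_width: 0.0852
```

Request:
{"method": "apply_moves", "body": {
  "deltas": [
    {"xyz": [0,0,-0.025],"turn": 0},
    {"xyz": [0,0,-0.025],"turn": 0},
    {"xyz": [0,0,0],"turn": 0},
    {"xyz": [0,0,0],"turn": 0},
    {"xyz": [0,0,0],"turn": 0}
  ]
}}

```text
clock: 19.05
tcp_pos: [0.4811, -0.0181, 0.3594]
orientation: [-0.725, -3.056, -0.0]
contact_force: [-0.7, 0.9, 0.6]
grip_width: 0.0854
```

Request:
{"method": "apply_moves", "body": {
  "deltas": [
    {"xyz": [0,0,-0.02],"turn": 0},
    {"xyz": [0,0,-0.02],"turn": 0},
    {"xyz": [0,0,-0.009],"turn": 0},
    {"xyz": [0,0,0],"turn": 0},
    {"xyz": [0,0,0],"turn": 0}
  ]
}}

```text
clock: 19.47
tcp_pos: [0.4813, -0.0182, 0.3109]
orientation: [0.725, 3.056, 0.0]
contact_force: [0.0, 0.1, 0.4]
grip_width: 0.0854
```

Request:
{"method": "apply_moves", "body": {
  "deltas": [
    {"xyz": [0,0,0],"turn": 0},
    {"xyz": [0,0,0],"turn": 0},
    {"xyz": [0,0,0],"turn": 0},
    {"xyz": [0,0,0],"turn": 0},
    {"xyz": [0,0,0],"turn": 0},
    {"xyz": [0,0,0],"turn": 0}
  ],
  "claw": 1,
  "squeeze": 45
}}

```text
clock: 19.97
tcp_pos: [0.4815, -0.0181, 0.3115]
orientation: [0.725, 3.054, 0.0]
contact_force: [-0.4, 0.4, 5.7]
grip_width: 0.0587
```

Request:
{"method": "apply_moves", "body": {
  "deltas": [
    {"xyz": [0,0,-0.00045],"turn": -0.1},
    {"xyz": [0,0,-0.00045],"turn": -0.1},
    {"xyz": [0,0,-0.00045],"turn": -0.1},
    {"xyz": [0,0,-0.00045],"turn": -0.1},
    {"xyz": [0,0,-0.00045],"turn": -0.1},
    {"xyz": [0,0,0],"turn": 0}
  ]
}}

```text
clock: 20.47
tcp_pos: [0.4813, -0.0185, 0.3092]
orientation: [1.466, 2.776, 0.0]
contact_force: [-0.3, -1.5, 5.6]
grip_width: 0.0587
```

```bash
python3 - <<'E'
from h import *
o=readout.get_obs();print(o["tcp_pos"],2*np.arctan2(o["orientation"][1],o["orientation"][0]),o["contact_force"],o["moment"],o["clock"],o["joints"])
E
```

```text
[ 0.48134099 -0.01846322  0.30923526] 2.1700780210596347 [-0.27406173 -1.52555281  5.55321532] [-0.42960263  0.00980002 -0.20955626] 20.4667 [ 0.28661633  0.32051237 -0.44347511  2.07437336  0.19436889  0.78372001
  0.32403657]
```

Request:
{"method": "apply_moves", "body": {
  "deltas": [
    {"xyz": [0,0,-0.00045],"turn": -0.1},
    {"xyz": [0,0,-0.00045],"turn": -0.1},
    {"xyz": [0,0,-0.00045],"turn": -0.1},
    {"xyz": [0,0,-0.00045],"turn": -0.1},
    {"xyz": [0,0,-0.00045],"turn": -0.1},
    {"xyz": [0,0,-0.00045],"turn": -0.1},
    {"xyz": [0,0,-0.00045],"turn": -0.1},
    {"xyz": [0,0,-0.00045],"turn": -0.1},
    {"xyz": [0,0,-0.00045],"turn": -0.1},
    {"xyz": [0,0,-0.00045],"turn": -0.1},
    {"xyz": [0,0,0],"turn": 0}
  ]
}}

```text
clock: 21.38
tcp_pos: [0.4811, -0.0188, 0.3047]
orientation: [2.618, 1.734, 0.001]
contact_force: [-0.4, -3.7, 5.6]
grip_width: 0.0589
```

Request:
{"method": "apply_moves", "body": {
  "deltas": [
    {"xyz": [0,0,-0.00045],"turn": -0.1},
    {"xyz": [0,0,-0.00045],"turn": -0.1},
    {"xyz": [0,0,-0.00045],"turn": -0.1},
    {"xyz": [0,0,-0.00045],"turn": -0.1},
    {"xyz": [0,0,-0.00045],"turn": -0.1},
    {"xyz": [0,0,-0.00045],"turn": -0.1},
    {"xyz": [0,0,-0.00045],"turn": -0.1},
    {"xyz": [0,0,0],"turn": 0}
  ]
}}

```text
clock: 22.05
tcp_pos: [0.4811, -0.0186, 0.3015]
orientation: [3.054, 0.731, 0.002]
contact_force: [-0.6, -2.4, 6.4]
grip_width: 0.0585
```

```bash
python3 - <<'E'
from h import *
o=readout.get_obs();print(o["tcp_pos"],2*np.arctan2(o["orientation"][1],o["orientation"][0]),o["contact_force"],o["moment"],o["clock"],o["joints"])
E
```

```text
[ 0.48113992 -0.01861006  0.30149516] 0.4701263176293264 [-0.62276483 -2.40662958  6.43367906] [-0.6488506   0.15092954 -0.15782854] 22.05 [-0.00596615  0.30191473 -0.0999406   2.09963129  0.04508153  0.74076002
 -1.23532648]
```

Request:
{"method": "apply_moves", "body": {
  "deltas": [
    {"xyz": [0,0,-0.0003],"turn": -0.06},
    {"xyz": [0,0,-0.0003],"turn": -0.06},
    {"xyz": [0,0,-0.0003],"turn": -0.06},
    {"xyz": [0,0,0],"turn": 0}
  ]
}}

```text
clock: 22.38
tcp_pos: [0.4813, -0.0186, 0.3007]
orientation: [3.108, 0.457, 0.002]
contact_force: [-0.7, -2.3, 7.1]
grip_width: 0.0594
```

```bash
cat > s.py <<'E'
from h import *
np.set_printoptions(precision=4,suppress=True)
o=readout.get_obs();print(o["tcp_pos"],2*np.arctan2(o["orientation"][1],o["orientation"][0]),o["contact_force"],o["moment"],o["clock"],o["joints"][6],o["tau"][6])
E
python3 s.py
```

```text
[ 0.4813 -0.0186  0.3007] 0.29229700742156606 [-0.7004 -2.297   7.0753] [-0.5123  0.2168 -0.0736] 22.3833 -1.3978228827049584 -0.6583393178880215
```

Request:
{"method": "apply_moves", "body": {
  "deltas": [
    {"xyz": [0,0,-0.0003],"turn": -0.06},
    {"xyz": [0,0,-0.0003],"turn": -0.06},
    {"xyz": [0,0,-0.0002],"turn": -0.05},
    {"xyz": [0,0,0],"turn": 0},
    {"xyz": [0,0,0],"turn": 0}
  ]
}}

```text
clock: 22.8
tcp_pos: [0.4806, -0.0181, 0.2998]
orientation: [3.135, 0.199, -0.001]
contact_force: [-5.7, -0.7, 10.3]
grip_width: 0.059
```

```bash
python3 s.py
```

```text
[ 0.4806 -0.0181  0.2998] 0.12699299320441823 [-5.663  -0.6851 10.3227] [-0.0698  1.1894  0.4119] 22.8 -1.5495101444935515 -0.524308830499649
```

Request:
{"method": "apply_moves", "body": {
  "deltas": [
    {"xyz": [0,0,0],"turn": -0.05},
    {"xyz": [0,0,0],"turn": -0.05},
    {"xyz": [0,0,0],"turn": 0},
    {"xyz": [0,0,0],"turn": 0}
  ]
}}

```text
clock: 23.13
tcp_pos: [0.4805, -0.0175, 0.2997]
orientation: [3.14, 0.051, -0.001]
contact_force: [-5.7, 0.5, 10.8]
grip_width: 0.0587
```

```bash
python3 s.py
```

```text
[ 0.4805 -0.0175  0.2997] 0.032513994379703315 [-5.7437  0.4615 10.8011] [-0.0514  1.1833  1.924 ] 23.1333 -1.6380460900888658 -2.029697075486183
```

Request:
{"method": "apply_moves", "body": {
  "deltas": [
    {"xyz": [0,0,0],"turn": 0},
    {"xyz": [0,0,0],"turn": 0},
    {"xyz": [0,0,0],"turn": 0},
    {"xyz": [0,0,0],"turn": 0},
    {"xyz": [0,0,0],"turn": 0},
    {"xyz": [0,0,0],"turn": 0},
    {"xyz": [0,0,0.02],"turn": 0},
    {"xyz": [0,0,0.03],"turn": 0},
    {"xyz": [0,0,0.03],"turn": 0},
    {"xyz": [0,0,0.03],"turn": 0},
    {"xyz": [0,0,0],"turn": 0},
    {"xyz": [0,0,0],"turn": 0}
  ],
  "claw": -1
}}

```text
clock: 24.13
tcp_pos: [0.4814, -0.0183, 0.4102]
orientation: [-3.141, -0.04, -0.006]
contact_force: [-0.1, -0.0, -0.4]
grip_width: 0.0854
```

```bash
python3 s.py; python3 - <<'E'
from h import *
import pickle
m=camera_model("wrist");f=grab_frame("wrist");pickle.dump(m,open("pics/k.pkl","wb"))
cv2.imwrite("pics/k_w.png",f[:,:,::-1])
cv2.imwrite("pics/k_s.png",grab_frame("scene")[:,:,::-1])
E
```

```text
[ 0.4814 -0.0183  0.4102] -6.257854050287246 [-0.1371 -0.039  -0.4183] [0.0109 0.0223 0.0377] 24.1333 -1.638036297725508 0.0015841569984331727
```

View pics/k_w.png

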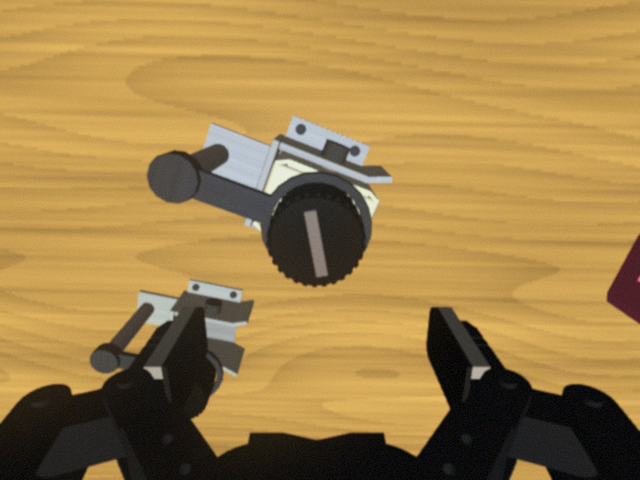

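View pics/k_s.png

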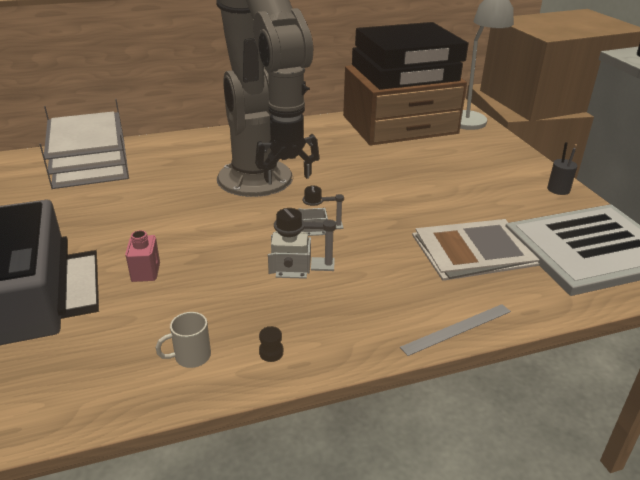

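```bash
python3 - <<'E'
from h import *
import pickle
np.set_printoptions(precision=4,suppress=True)
def rib(n,box,z):
    m=pickle.load(open(f"pics/{n}.pkl","rb"));f=cv2.imread(f"pics/{n}_w.png");x0,x1,y0,y1=box
    g=cv2.cvtColor(f,6)[y0:y1,x0:x1];ms=(g>75).astype('uint8')
    k=[c for c in cv2.findContours(ms,0,2)[0] if 100<cv2.contourArea(c)<3000]
    c=max(k,key=cv2.contourArea)[:,0]+[x0,y0]
    W=np.array([ray("wrist",tuple(map(float,p)),z,m)[:2] for p in c])*1000
    r=cv2.minAreaRect(W.astype('float32'));b=cv2.boxPoints(r);e=max((b[1]-b[0],b[2]-b[1]),key=np.linalg.norm)
    return r,np.arctan2(e[1],e[0])
R1,a1=rib("j",(275,368,235,275),.167);R2,a2=rib("k",(300,332,200,285),.155)
print(R1,a1,R2,a2,(a1-a2)%np.pi)
m=pickle.load(open("pics/k.pkl","rb"))
th=-.3428;R=np.array([[np.cos(th),-np.sin(th)],[np.sin(th),np.cos(th)]]);o=np.array([.4814,-.0176])
for p,z in(((316,244),.155),((173,177),.131)):print((ray("wrist",p,z,m)[:2]-o)@R)
E
python3 - <<'E'
import cv2
a=cv2.imread("pics/k_s.png");b=cv2.imread("pics/k_w.png")
cv2.imwrite("pics/k2.png",cv2.hconcat([cv2.resize(a[190:290,250:350],(400,400),interpolation=2),cv2.resize(b[110:300,140:400][:, 40:230],(400,400),interpolation=2)]))
E
```

```text
((480.7760925292969, -17.26773452758789), (7.9498186111450195, 43.62005615234375), 66.38346099853516) -0.4121865 ((480.95989990234375, -17.48581314086914), (44.18782424926758, 7.924994468688965), 11.417863845825195) 0.19927923 2.530127
[-0.0002 -0.0001]
[0.0012 0.0994]
```

View pics/k2.png

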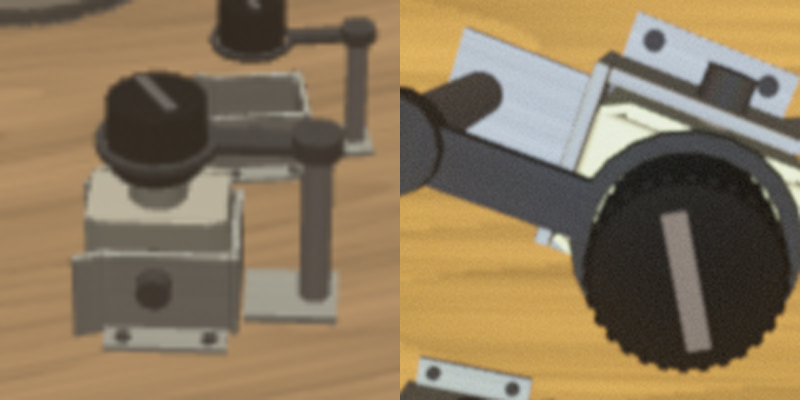

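```bash
python3 -c "
from bench import r
print(r.hand_in())"
```

```text
the job is handed in; nothing more can be done
None
```

The bottle is seated in the larger dock, the cap arm is at its stop over the mouth, and the cap is screwed down tight. I handed the job in at about 24 s with the gripper open and clear; no verdict was reported.

- **Bottle:** it went in upright. The force along the dock reversed as it neared home. The last 1 mm of push moved it only 0.2 mm, at about 6 N. Pictures put it about 0.5 to 1.3 mm past the nominal seat, inside the 1.5 mm gap to the back wall. I did not pull on it to test that the ball holds.
- **Cap arm:** I gripped the cap and carried it round until it met the stop. The last look put the cap axis within 0.5 mm of the dock's centre.
- **Cap:** the rib on top turned 2.53 rad, from a starting twist of about 0.07, so about 2.60 in all. The tool turned about 2.64 rad and the moment rose to 1.9 N m at the end stop.
- **Bystanders:** the mug, the magnifier and the pink bottle look unmoved in the last scene picture.

One measurement disagreed: the bottle neck read 1.8 mm off in the dock's x after release. The walls allow only 1 mm, so I took this as camera error.

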